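# Fetch the tealight from behind the condiments

### The arm

A 6-joint arm with a two-finger parallel gripper is mounted at the origin on a cart in front of the work surface, level with it; the furniture and walls round the work are solid. World frame = base frame: x ahead of the robot, y to its left, z up, the work surface at z = 0. Lengths are in m, angles in rad, forces in N, time in s.
With the tool pointing down it reaches from about 0.3 to 0.775 m from the base axis. Payload 14.6 kg.
Tool frame: the origin (TCP) lies at the very end of the fingers, on their centre line; the grasp point (between the pads) lies 19 mm behind it; z points along the fingers, y is the line along which they close (so a half turn about z gives the same grasp; the last joint's range is limited). The gripper opens to 94 mm and grips with 3 to 60 N. Pads are 16 mm wide; open, the fingers measure 119 mm over their backs; the gripper's body (75 mm by 177 mm) begins 78 mm behind the grasp point.
Start: joints at [1.065, 0.3, 1.521, -0, 1.321, -0.067], TCP at [0.234, 0.498, 0.181] pointing down, gripper open.
Joint ranges: [-3.03, 3.03], [-0.79, 2.21], [0.23, 2.52], [-1.04, 4.18], [0, 3.07], [-2.55, 2.55]. Speed limits (rad/s): [2.22, 2.22, 2.57, 3.14, 3.14, 3.14].

### API

Orientations are given as [roll, pitch, yaw] about the fixed x, y, z axes, in that order (R = Rz(yaw) Ry(pitch) Rx(roll)).
In Python, from station import ctrl, camera, camera_info, finder gives the robot as it stands.
- The arm moves only by the tool carry_out, never from a script. Its argument "motion" is a list of rows, each a list of 2 entries, a list of its own where there are three numbers: the shift along the tool's x, y, z as a fraction of full scale, then the turn about the tool's z as a fraction of full scale. A call has 1 to 12 rows; each row is the pose to reach, as a shift and turn from the pose commanded when the call began, along the tool's axes at that moment, turning the shorter way round; what a row does not reach only later rows make up. Full scale, the value 1, is 200 mm for a shift and 360 degrees for a turn. A row lasts 1/10 s, in which the tool goes at most 50 mm and 8.59 degrees, less where a joint would pass 70% of its speed; a pose out of reach is approached as far as the arm can. A call with a number of a shift or a turn outside -1 to 1 is refused whole. A call with a gripper value outside its range is refused whole. "hand" is the closure, from -1 (fully open) to 1 (shut), set as the call begins (left out, the last holds). The fingers move at their own pace and stop on an object; "force" is the grip in N (left out, the last holds). Time passes only in rows, so rows that repeat a pose let the fingers close. It gives the time, the measured TCP pose, the force, the opening and the grip force at its end, in the units of the state.
- ctrl.get_obs(): the state, without advancing time (a new reading comes with each control period).
- camera(name): name is "scene" or "top" or "wrist"; returns (picture, depth): 420x560x3 uint8, blue, green, red; 420x560 float32, m along the optical axis (not along the pixel's ray), 0 where there is no reading.
- camera_info(name): a dict with "camera_matrix" (3x3 intrinsics, pixels), "dist_coeffs" ([k1, k2, p1, p2, k3] as OpenCV has them; the pictures are not rectified), "origin" and "attitude" of the camera in the world. Camera axes: x right, y down, z forward; pixel columns grow to the right and rows downward; lengths in m; the calibration is good to about 2 mm. A picture is of the moment at which its call begins: read the wrist's pose just before it. camera_info takes no time and is no camera call; for the wrist camera it gives the pose at the moment of the call.
- ctrl.hand_in(): hands the job in; it is judged then, once.
Trained networks look in the newest picture that a camera, given by its name, has taken for a name from the list of things; names that differ only in an ending like _2 or _b are one class to them, and where a whole thing is asked for, a point or a joint stands for the part that bears it (a point fixed in the world has none). Each returns a list of dicts, best first, with "conf" (0 to 1); they miss things now and then, are a little off and sometimes report something else, mostly with a low value. They report only what shows in the picture. A call takes as long as a camera call. They do not tell look-alikes from the thing itself.
- finder.boxes_of(camera, query): "location" ([column, row] in pixels, amid what is visible of it).
- finder.cut_out(camera, query): "mask" (420x560 bool, what is visible of it) and "location" ([column, row] in pixels, amid what is visible of it).
- finder.pinpoint(camera, query): "location" ([column, row] in pixels: a listed point, or the origin of a listed thing).
The state is a dict: "time_s": time; "qpos": joint angles; "joint_vel": joint speeds; "tau": joint torques, N m; "ee_pos": TCP position; "eef_rot": TCP orientation; "force": force on the tool from outside, world axes, zero at the start; "moment": the same for the moment, N m; "grip_width": finger opening in m; "grip_force": force on a finger pad.
Only numpy, scipy, OpenCV 4.12 (cv2) and the standard library are available. Lean on these libraries where they do the work, as an engineer would, in place of code of your own. Each camera call takes 0.05 s, during which the arm holds its last target. There are 200 camera calls.

### The job

Take the salt shaker, the spice jar and the timer out of the wooden tray and stand all three on the blue mat, then fetch the tealight that was behind them and set it in the middle of the white saucer. After that stand the three back upright in the tray, each exactly where it stood at the start, knock nothing over, and leave the cup, the sauce bottle and the tin alone.

Things in the scene. Friction and masses are not known exactly. Their poses are not given: they have to be found in the camera images.
- salt_shaker: glass salt shaker, white inside, with a pale grey steel cap: round, 44 mm across up to 66 mm high, then narrowing to the 34 mm cap, 90 mm high in all; about 0.1 kg. Origin at the centre of its underside, z up. Starts standing in the tray
- spice_jar: glass spice jar with a red cap: round, 42 mm across, cap 45 mm across from 85 mm up, 106 mm high; about 0.11 kg. Origin at the centre of its underside, z up. Starts standing in the tray
- timer: wind-up kitchen timer, black ribbed top on a white foot: round, 61 mm across, 53 mm high; about 0.14 kg; the top does not turn here. Origin at the centre of its underside, z up. Starts standing in the tray
- tealight: tealight candle in a round clear-grey cup with green wax, 38 mm across, 15 mm high, about 0.03 kg, straight sides. Origin at the centre of its underside, z up. Starts in the tray near its far rim, on the tray's centre line; the salt shaker, spice jar and timer stand about 55 mm to the left and right of the tray's centre line and on that line nearer the robot, which one where changes
- tray: dark wooden tray, fixed, 170 mm (its x, away from the robot) by 186 mm (its y); floor 6 mm thick, rim 5 mm wide and 14 mm high in all. Origin at the centre of its underside, z up. Where it stands changes
- mat: blue rectangular mat with a thin grey border, fixed, 190 mm (its x) by 100 mm (its y), 3 mm thick: the side area. Origin at the centre of its underside, z up
- saucer: white round saucer, fixed, 124 mm across at the rim and 12 mm high; the flat floor inside is 5 mm above the worktop and about 90 mm across, with a thin blue ring of 68 mm round its middle. Origin at the centre of its underside, z up
- cup: white espresso cup, 58 mm across without its ear, 56 mm high; a bystander. Origin at its underside
- sauce_bottle: sauce bottle with a green cap, 47 mm across, 186 mm high; a bystander. Origin at the centre of its underside
- tin: turquoise food tin, 75 mm across, 110 mm high; a bystander. Origin at the centre of its underside
There are look-alikes about, which are no part of the job. What is shaped like the salt_shaker but green or purple is not meant.

How it is judged:
By the outcome, as a careful person would: the job done as asked, in the order asked, and still so for the second after the job is handed in, with the robot touching nothing.
It also fails if it takes over 144 s, if anything falls off the work surface, if the arm or the gripper's body presses on something with over 40 N, if the wrist force passes 120 N, or if a joint passes its speed limit or range.

## Working session

There is one attempt and no reset: what is moved stays moved. The work goes in short steps, Python scripts to look and compute and a tool call to move; the robot and the scene stay as the last step left them, time stands still between calls to the robot, and variables do not carry over. Pictures are saved under pics/ and viewed, at most 14 in all, crops included, and the job is handed in when it is done.

Besides the shell and the picture viewer there is one more tool, called after "Emit:" by a JSON object that holds its "api" and its "payload". carry_out: Moves the arm, as the interface text tells. Its arguments: {"type":"object","properties":{"motion":{"type":"array","items":{"type":"array"}},"hand":{"type":"number"},"force":{"type":"number"}},"required":["motion"]}

```bash
mkdir -p pics; ls; cat > h.py <<'E'
import numpy as np, cv2
from station import ctrl, camera, camera_info, finder
from scipy.spatial.transform import Rotation as R
def att(i):
    a=np.array(i["attitude"],float)
    if a.shape==(3,3): return a
    return R.from_euler('xyz',a).as_matrix() if a.size==3 else R.from_quat(a).as_matrix()
def ray(i,uv):
    p=cv2.undistortPoints(np.array(uv,float).reshape(-1,1,2),np.array(i["camera_matrix"],float),np.array(i["dist_coeffs"],float)).reshape(-1,2)
    return np.c_[p,np.ones(len(p))]
def at_depth(i,uv,d): return (ray(i,uv)*np.reshape(d,(-1,1)))@att(i).T+np.array(i["origin"])
def at_z(i,uv,z):
    d=ray(i,uv)@att(i).T; o=np.array(i["origin"]); return o+d*((z-o[2])/d[:,2:3])
E
python3 - <<'E'
from h import *
for n in ["top","scene"]:
    im,d=camera(n); i=camera_info(n); cv2.imwrite(f"pics/{n}0.png",im); print(n,i)
    for q in "salt_shaker spice_jar timer tealight tray mat saucer cup sauce_bottle tin".split():
        for r in finder.cut_out(n,q)[:3]:
            m=r["mask"]&(d>0); 
            if r["conf"]<.2 or m.sum()<10: continue
            v,u=np.nonzero(m); P=at_depth(i,np.c_[u,v],d[m]); zt=np.percentile(P[:,2],97)
            T=P[P[:,2]>zt-.006]
            print(q,round(r["conf"],2),np.round(r["location"]),"ztop",zt.round(3),"topmid",((T.min(0)+T.max(0))/2).round(3)[:2],"ext",np.ptp(T,0).round(3)[:2],"all",P.min(0).round(3),P.max(0).round(3))
print(ctrl.get_obs())
E
```

```text
pics
top {'camera_matrix': array([[396.59646589,   0.        , 279.68958846],
       [  0.        , 396.59646589, 207.19837928],
       [  0.        ,   0.        ,   1.        ]]), 'dist_coeffs': array([0.02800861, 0.        , 0.        , 0.        , 0.        ]), 'origin': array([ 0.4677372 , -0.10237358,  1.01531067]), 'attitude': array([-3.06403486, -0.00736217, -1.57784384])}
salt_shaker 0.65 [181. 155.] ztop 0.088 topmid [0.675 0.127] ext [0.029 0.026] all [ 0.656  0.105 -0.004] [0.694 0.157 0.091]
salt_shaker 0.62 [225. 156.] ztop 0.089 topmid [0.679 0.019] ext [0.027 0.029] all [ 0.656 -0.    -0.003] [0.692 0.046 0.091]
salt_shaker 0.55 [189. 241.] ztop 0.095 topmid [0.459 0.113] ext [0.03  0.025] all [0.439 0.092 0.   ] [0.48  0.15  0.097]
spice_jar 0.97 [210. 217.] ztop 0.114 topmid [0.514 0.047] ext [0.041 0.042] all [0.492 0.024 0.002] [0.542 0.068 0.116]
timer 0.87 [166. 211.] ztop 0.059 topmid [0.53  0.154] ext [0.049 0.051] all [ 0.502  0.127 -0.001] [0.561 0.198 0.06 ]
timer 0.68 [399. 162.] ztop 0.187 topmid [ 0.645 -0.395] ext [0.026 0.025] all [ 0.621 -0.418  0.004
[... 2696 characters left out ...]
  0.   ] [ 0.416 -0.34   0.114]
{'time_s': 1.1, 'qpos': array([ 1.06545266e+00,  2.99889313e-01,  1.52099926e+00, -1.93989846e-05,
        1.32072116e+00, -6.65676871e-02]), 'joint_vel': array([-0.00110404,  0.00022669,  0.00016729,  0.00072094,  0.00275992,
       -0.00030327]), 'tau': array([ 1.65531084e-03, -5.31667328e+01, -3.52919126e+01,  7.08934106e-02,
        2.14015640e-02, -7.41344684e-05]), 'ee_pos': array([0.23364137, 0.49788986, 0.18085176]), 'eef_rot': array([-3.14157437e+00,  1.76180728e-05,  2.70282147e+00]), 'force': array([-0.36587432,  0.34306408,  0.22826725]), 'moment': array([-0.01862272, -0.00390379, -0.00240788]), 'grip_force': 0.0, 'grip_width': 0.09404386601092274}
```

View pics/top0.png

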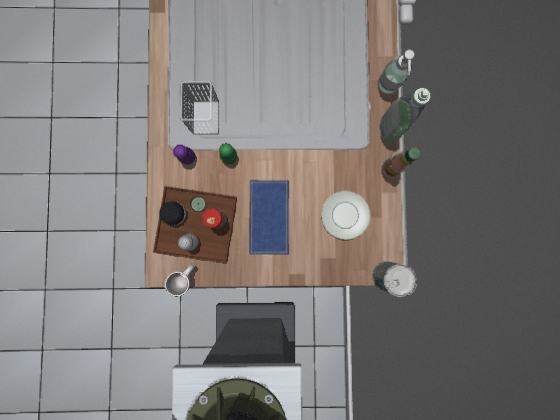

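View pics/scene0.png

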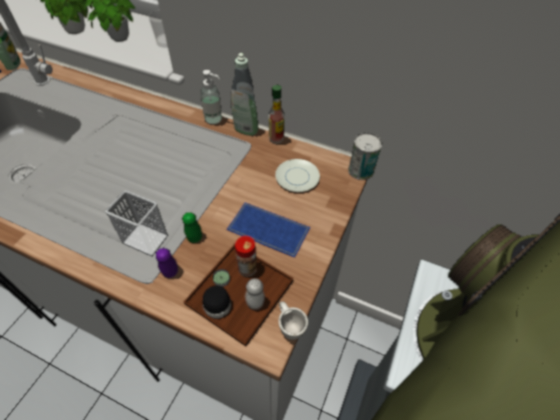

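Top view: shaker at (188,242), jar (211,218), timer (173,213) and tealight (198,204), all inside the tray, which is yawed about −8°. The purple (183,154) and green (228,154) look-alikes are outside it. The mat is at (270,217) and the saucer at (346,215). I'll refine the positions and save this as a baseline for comparing later.

```bash
cat >> h.py <<'E'
H=dict(salt_shaker=.09,spice_jar=.106,timer=.053,tealight=.015)
def measure(names,near=None,base=.006,img=None):
    """top-face centre (mean of min-enclosing circle and mean) of each thing from both fixed cameras"""
    out={}
    for n in ["top","scene"]:
        im,d=camera(n); i=camera_info(n)
        if img: cv2.imwrite(f"pics/{n}{img}.png",im)
        for q in names:
            for r in finder.cut_out(n,q):
                m=r["mask"]&(d>0)
                if r["conf"]<.2 or m.sum()<10: continue
                v,u=np.nonzero(m); P=at_depth(i,np.c_[u,v],d[m]); zt=np.percentile(P[:,2],95)
                if abs(zt-H[q]-base)>.012: continue
                T=P[P[:,2]>zt-.006]; (c,rad)=cv2.minEnclosingCircle(T[:,:2].astype(np.float32))
                if near is None or np.hypot(*(c-np.array(near[q])))<.06: out.setdefault(q,{})[n]=(T[:,:2].mean(0).round(4).tolist(),np.round(c,4).tolist(),round(rad,4),round(zt,4),[int(x) for x in r["location"]])
    return out
E
python3 - <<'E'
from h import *
import json
near=dict(salt_shaker=(.459,.113),spice_jar=(.514,.047),timer=(.53,.155),tealight=(.555,.096))
o=measure(list(H),near,img="base"); json.dump(o,open("base.json","w"))
for q in o:
    for n in o[q]: print(q,n,o[q][n])
for n in ("top","scene"):
    im,d=camera(n); i=camera_info(n)
    for q in("saucer","mat"):
        r=finder.cut_out(n,q)[0]; m=r["mask"]&(d>0); v,u=np.nonzero(m); P=at_z(i,np.c_[u,v],.012 if q=="saucer" else .003)
        print(q,n,cv2.minAreaRect(P[:,:2].astype(np.float32)*1000))
    np.save(f"base_{n}.npy",im)
E
```

```text
salt_shaker top ([0.4587, 0.1136], [0.4591, 0.1134], 0.0152, np.float64(0.0939), [191, 240])
salt_shaker scene ([0.457, 0.1166], [0.458, 0.116], 0.0152, np.float64(0.0954), [254, 291])
spice_jar top ([0.5146, 0.0463], [0.5148, 0.0465], 0.022, np.float64(0.1136), [210, 217])
spice_jar scene ([0.513, 0.0481], [0.5129, 0.0472], 0.0222, np.float64(0.1145), [248, 255])
timer top ([0.5309, 0.1555], [0.5307, 0.1553], 0.0258, np.float64(0.0588), [171, 213])
timer scene ([0.5293, 0.1579], [0.5299, 0.1577], 0.0266, np.float64(0.0595), [215, 301])
tealight top ([0.5543, 0.0974], [0.5544, 0.0969], 0.0197, np.float64(0.0191), [197, 204])
tealight scene ([0.497, 0.1195], [0.5021, 0.1062], 0.1237, np.float64(0.0148), [242, 297])
saucer top ((526.2744750976562, -275.72454833984375), (119.41935729980469, 117.353515625), 44.37798309326172)
mat top ((520.8651123046875, -81.64674377441406), (99.58626556396484, 186.779052734375), 89.50448608398438)
saucer scene ((524.60791015625, -277.7225341796875), (119.3021011352539, 120.14990997314453), 79.09656524658203)
mat scene ((521.4398193359375, -82.6939926147461), (100.50782775878906, 189.16934204101562), 89.54399871826172)
```

Emit:
{"api": "carry_out", "payload": {"motion": [[[-0.12, 0, -0.15], -0.01], [[-0.3, 0, -0.3], -0.03], [[-0.5, 0, -0.3], -0.05], [[-0.7, 0, -0.3], -0.06983], [[-0.9, 0, -0.3], -0.06983], [[-1, 0, -0.3], -0.06983], [[-1, 0, -0.3], -0.06983], [[-1, 0, -0.3], -0.06983]], "hand": -1, "force": 15}}

```text
time_s: 2.7
ee_pos: [0.4145, 0.4129, 0.2407]
eef_rot: [-3.142, -0.0, 3.141]
force: [-0.1, 0.2, 0.1]
grip_width: 0.0939
grip_force: 0.0
```

Emit:
{"api": "carry_out", "payload": {"motion": [[[-0.1, -0.2, 0], 0], [[-0.2, -0.4, 0], 0], [[-0.35, -0.6, 0], 0], [[-0.45, -0.8, 0], 0], [[-0.4975, -1, 0], 0], [[-0.4975, -1, 0], 0], [[-0.4975, -1, 0], 0]]}}

```text
time_s: 3.4
ee_pos: [0.5138, 0.2134, 0.2411]
eef_rot: [3.141, 0.0, 3.141]
force: [-0.4, 0.9, -0.6]
grip_width: 0.0937
grip_force: 0.0
```

Emit:
{"api": "carry_out", "payload": {"motion": [[[0, -0.1, 0], 0], [[0, -0.3, 0], 0], [[0, -0.5, 0], 0], [[0, -0.6, 0], 0], [[0, -0.6, 0], 0], [[0, -0.6, 0], 0]]}}

```text
time_s: 4.0
ee_pos: [0.514, 0.0945, 0.241]
eef_rot: [3.141, 0.0, -3.14]
force: [-0.3, -0.5, 0.4]
grip_width: 0.0941
grip_force: 0.0
```

```bash
python3 - <<'E'
from h import *
print(ctrl.get_obs()["ee_pos"])
i=camera_info("wrist"); im,d=camera("wrist"); cv2.imwrite("pics/w1.png",im); print(i["origin"],i["attitude"])
for q in H:
    for r in finder.cut_out("wrist",q)[:2]:
        m=r["mask"]&(d>0)
        if r["conf"]<.2 or m.sum()<20: continue
        v,u=np.nonzero(m); P=at_depth(i,np.c_[u,v],d[m]); zt=np.percentile(P[:,2],95)
        T=P[P[:,2]>zt-.005]; c,rad=cv2.minEnclosingCircle(T[:,:2].astype(np.float32))
        print(q,round(r["conf"],2),np.round(r["location"]),zt.round(4),T.mean(0).round(4),np.round(c,4),round(rad,4))
E
```

```text
[0.51400654 0.09451138 0.24097093]
[0.43674999 0.09412512 0.44419534] [2.86961257e+00 5.79158571e-04 1.57237956e+00]
salt_shaker 0.86 [222. 298.] 0.0877 [0.6767 0.0193 0.0863] [0.6786 0.0188] 0.0142
salt_shaker 0.72 [299. 297.] 0.0877 [0.6746 0.1276 0.0862] [0.6763 0.1277] 0.0144
spice_jar 0.75 [234. 187.] 0.1129 [0.514  0.0467 0.1118] [0.5147 0.0464] 0.022
spice_jar 0.64 [ 22. 187.] 0.0115 [ 0.5328 -0.2482  0.0093] [ 0.5266 -0.2749] 0.0615
timer 0.91 [325. 192.] 0.0577 [0.5302 0.1562 0.0561] [0.5309 0.1561] 0.0254
tealight 0.63 [278. 209.] 0.0201 [0.5572 0.0967 0.0186] [0.5551 0.0965] 0.0192
```

Emit:
{"api": "carry_out", "payload": {"motion": [[[0, -0.12, 0], 0], [[0, -0.2315, 0.1], 0], [[0, -0.2315, 0.3], 0], [[0, -0.2315, 0.45], 0], [[0, -0.2315, 0.5], 0], [[0, -0.2315, 0.5], 0], [[0, -0.2315, 0.5], 0]], "hand": -0.45}}

```text
time_s: 4.95
ee_pos: [0.5149, 0.0469, 0.1423]
eef_rot: [3.142, 0.002, -3.141]
force: [1.5, 0.5, 1.0]
grip_width: 0.0682
grip_force: 0.0
```

Emit:
{"api": "carry_out", "payload": {"motion": [[[0, 0, 0.1], 0], [[0, 0, 0.2], 0], [[0, 0, 0.3], 0], [[0, 0, 0.4], 0], [[0, 0, 0.5], 0], [[0, 0, 0.52], 0], [[0, 0, 0.52], 0], [[0, 0, 0.52], 0], [[0, 0, 0.52], 0]]}}

```text
time_s: 5.85
ee_pos: [0.5149, 0.0467, 0.0381]
eef_rot: [3.142, 0.002, -3.142]
force: [-0.2, -0.2, 0.3]
grip_width: 0.0683
grip_force: 0.0
```

Emit:
{"api": "carry_out", "payload": {"motion": [[[0, 0, 0], 0], [[0, 0, 0], 0], [[0, 0, 0], 0], [[0, 0, 0], 0], [[0, 0, 0], 0], [[0, 0, 0], 0], [[0, 0, 0], 0], [[0, 0, 0], 0]], "hand": 1}}

```text
time_s: 6.65
ee_pos: [0.5143, 0.0466, 0.037]
eef_rot: [3.142, 0.0, 3.142]
force: [-1.2, -0.8, 2.6]
grip_width: 0.0445
grip_force: 15.0
```

Emit:
{"api": "carry_out", "payload": {"motion": [[[0, 0, -0.08], 0], [[0, 0, -0.2], 0], [[0, 0, -0.4], 0], [[0, 0, -0.55], 0], [[0, -0.05, -0.6], 0], [[0.05, -0.15, -0.6], 0], [[0.13, -0.3, -0.6], 0], [[0.22, -0.45, -0.6], 0], [[0.28, -0.59, -0.6], 0], [[0.296, -0.643, -0.6], 0], [[0.296, -0.643, -0.6], 0], [[0.296, -0.643, -0.6], 0]]}}

```text
time_s: 7.85
ee_pos: [0.4552, -0.0816, 0.1564]
eef_rot: [3.141, -0.001, 3.141]
force: [0.2, 0.5, -0.4]
grip_width: 0.0446
grip_force: 15.0
```

Emit:
{"api": "carry_out", "payload": {"motion": [[[0, 0, 0.1], 0], [[0, 0, 0.22], 0], [[0, 0, 0.34], 0], [[0, 0, 0.46], 0], [[0, 0, 0.55], 0], [[0, 0, 0.59], 0], [[0, 0, 0.605], 0], [[0, 0, 0.614], 0], [[0, 0, 0.614], 0], [[0, 0, 0.614], 0], [[0, 0, 0.614], 0], [[0, 0, 0.614], 0]]}}

```text
time_s: 9.05
ee_pos: [0.4551, -0.082, 0.0344]
eef_rot: [-3.141, 0.001, 3.141]
force: [0.9, 0.1, -1.3]
grip_width: 0.0444
grip_force: 15.0
```

```bash
python3 - <<'E'
from h import *
im,d=camera("scene"); cv2.imwrite("pics/s2.png",im[150:380,120:420].repeat(2,0).repeat(2,1))
E
```

```text
(no output)
```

View pics/s2.png

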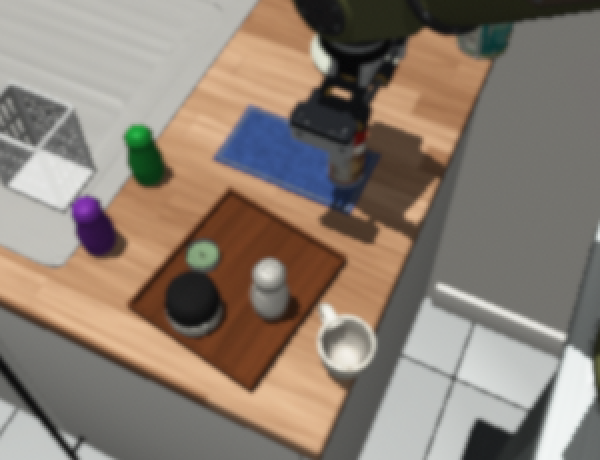

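The jar stands upright at the near end of the mat, and the others haven't moved. Releasing, then on to the shaker.

Emit:
{"api": "carry_out", "payload": {"motion": [[[0, 0, 0], 0], [[0, 0, 0], 0], [[0, 0, 0], 0], [[0, 0, 0], 0], [[0, 0, -0.1], 0], [[0, 0, -0.3], 0], [[0, 0, -0.5], 0], [[0, 0, -0.6], 0], [[0, 0, -0.6], 0], [[0, 0, -0.6], 0]], "hand": -0.45}}

```text
time_s: 10.1
ee_pos: [0.4548, -0.0819, 0.1534]
eef_rot: [3.142, -0.0, 3.142]
force: [0.2, 0.3, -0.3]
grip_width: 0.0681
grip_force: 0.0
```

Emit:
{"api": "carry_out", "payload": {"motion": [[[0, 0.15, 0], 0], [[0, 0.35, 0], 0], [[-0.019, 0.55, 0], 0], [[-0.019, 0.75, 0], 0], [[-0.019, 0.92, 0], 0], [[-0.019, 0.98, 0], 0], [[-0.019, 0.98, 0], 0], [[-0.019, 0.98, 0], 0], [[-0.019, 0.98, 0], 0]]}}

```text
time_s: 11.0
ee_pos: [0.4588, 0.1128, 0.1537]
eef_rot: [-3.141, -0.001, 3.14]
force: [-0.3, 0.3, 0.0]
grip_width: 0.0683
grip_force: 0.0
```

Emit:
{"api": "carry_out", "payload": {"motion": [[[0, 0, 0.1], 0], [[0, 0, 0.25], 0], [[0, 0, 0.4], 0], [[0, 0, 0.55], 0], [[0, 0, 0.63], 0], [[0, 0, 0.645], 0], [[0, 0, 0.645], 0], [[0, 0, 0.645], 0], [[0, 0, 0.645], 0]]}}

```text
time_s: 11.9
ee_pos: [0.4594, 0.1139, 0.026]
eef_rot: [3.141, 0.002, 3.141]
force: [0.7, 0.2, 1.5]
grip_width: 0.0683
grip_force: 0.0
```

Emit:
{"api": "carry_out", "payload": {"motion": [[[0, 0, 0], 0], [[0, 0, 0], 0], [[0, 0, 0], 0], [[0, 0, 0], 0], [[0, 0, 0], 0], [[0, 0, 0], 0], [[0, 0, 0], 0], [[0, 0, 0], 0]], "hand": 1}}

```text
time_s: 12.7
ee_pos: [0.4588, 0.114, 0.0251]
eef_rot: [3.142, 0.0, 3.142]
force: [-0.7, 0.5, -0.2]
grip_width: 0.0371
grip_force: 14.8
```

```bash
python3 - <<'E'
from h import *
o=ctrl.get_obs(); print(o["grip_width"],o["ee_pos"])
im,d=camera("scene"); a=im[210:350,180:320]
im,d=camera("wrist"); 
cv2.imwrite("pics/s3.png",np.hstack([cv2.resize(a,(420,420),interpolation=cv2.INTER_CUBIC),cv2.resize(im[:,:],(373,280)) if 0 else cv2.resize(im[60:340,140:420],(380,420))]))
E
```

```text
0.03712780441966666 [0.45884124 0.11401647 0.02506152]
```

View pics/s3.png

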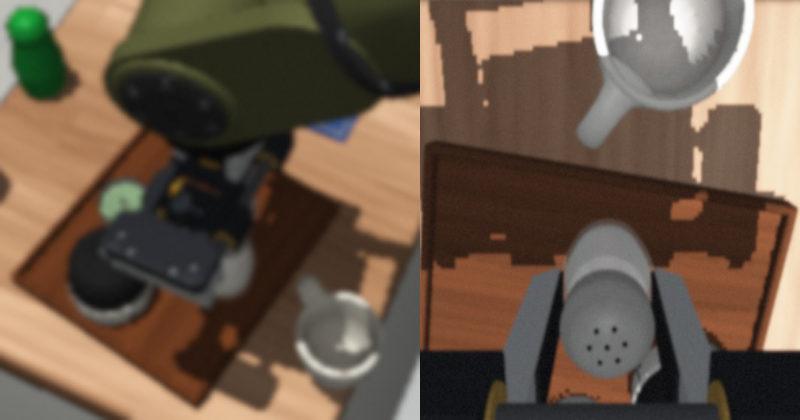

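Scene crop: the shaker is waisted and centred in the fingers, which explains the 37 mm reading. The timer, tealight and cup are untouched. Lifting it to the mat.

Emit:
{"api": "carry_out", "payload": {"motion": [[[0, 0, -0.08], 0], [[0, 0, -0.2], 0], [[0, 0, -0.4], 0], [[0, 0, -0.55], 0], [[0, -0.05, -0.6], 0], [[-0.03, -0.2, -0.6], 0], [[-0.1, -0.4, -0.6], 0], [[-0.2, -0.6, -0.6], 0], [[-0.27, -0.8, -0.6], 0], [[-0.291, -0.94, -0.6], 0], [[-0.291, -0.98, -0.6], 0], [[-0.291, -0.98, -0.6], 0]]}}

```text
time_s: 14.0
ee_pos: [0.5163, -0.0829, 0.1439]
eef_rot: [3.141, -0.002, 3.14]
force: [0.4, 0.0, -1.4]
grip_width: 0.0373
grip_force: 14.7
```

Emit:
{"api": "carry_out", "payload": {"motion": [[[0, 0, 0], 0], [[0, 0, 0.12], 0], [[0, 0, 0.26], 0], [[0, 0, 0.4], 0], [[0, 0, 0.52], 0], [[0, 0, 0.58], 0], [[0, 0, 0.605], 0], [[0, 0, 0.613], 0], [[0, 0, 0.613], 0], [[0, 0, 0.613], 0], [[0, 0, 0.613], 0], [[0, 0, 0.613], 0]]}}

```text
time_s: 15.2
ee_pos: [0.5172, -0.0821, 0.0229]
eef_rot: [-3.141, 0.001, 3.141]
force: [-0.4, 0.1, -1.7]
grip_width: 0.0374
grip_force: 14.7
```

Emit:
{"api": "carry_out", "payload": {"motion": [[[0, 0, 0], 0], [[0, 0, 0], 0], [[0, 0, 0], 0], [[0, 0, 0], 0], [[0, 0, -0.1], 0], [[0, 0, -0.3], 0], [[0, 0, -0.5], 0], [[0, 0, -0.6], 0], [[0, 0, -0.6], 0], [[0, 0, -0.6], 0]], "hand": -0.45}}

```text
time_s: 16.2
ee_pos: [0.5168, -0.0819, 0.1418]
eef_rot: [3.142, -0.0, 3.142]
force: [0.3, 0.9, -0.8]
grip_width: 0.0681
grip_force: 0.0
```

```bash
python3 - <<'E'
from h import *
near=dict(salt_shaker=(.517,-.082),spice_jar=(.455,-.082),timer=(.53,.155))
o=measure(list(near),near)
for q in o:
    for n in o[q]: print(q,n,o[q][n])
print(ctrl.get_obs()["ee_pos"])
E
```

```text
spice_jar top ([0.4573, -0.0825], [0.4555, -0.0819], 0.0217, np.float64(0.111), [264, 238])
spice_jar scene ([0.4544, -0.0807], [0.4552, -0.0811], 0.0227, np.float64(0.1114), [290, 225])
timer top ([0.5308, 0.1558], [0.5313, 0.1554], 0.0256, np.float64(0.0586), [170, 211])
timer scene ([0.5294, 0.1579], [0.5293, 0.1571], 0.0267, np.float64(0.0593), [215, 300])
[ 0.51685056 -0.0819615   0.1419669 ]
```

Emit:
{"api": "carry_out", "payload": {"motion": [[[0, 0.15, 0], 0], [[-0.02, 0.35, 0], 0], [[-0.04, 0.55, 0], 0], [[-0.06, 0.75, 0], 0], [[-0.0675, 0.95, 0], 0], [[-0.0675, 1, 0], 0], [[-0.0675, 1, 0], 0]], "hand": -0.68}}

```text
time_s: 17.3
ee_pos: [0.5303, 0.119, 0.1422]
eef_rot: [-3.141, -0.0, -3.139]
force: [-0.1, 0.4, 0.5]
grip_width: 0.079
grip_force: 0.0
```

Emit:
{"api": "carry_out", "payload": {"motion": [[[0, 0.1, 0], 0], [[0, 0.19, 0], 0], [[0, 0.19, 0.1], 0], [[0, 0.19, 0.25], 0], [[0, 0.19, 0.4], 0], [[0, 0.19, 0.53], 0], [[0, 0.19, 0.59], 0], [[0, 0.19, 0.602], 0], [[0, 0.19, 0.602], 0], [[0, 0.19, 0.602], 0], [[0, 0.19, 0.602], 0]]}}

```text
time_s: 18.4
ee_pos: [0.5311, 0.1561, 0.0231]
eef_rot: [3.141, 0.002, 3.142]
force: [-0.1, -0.7, 0.7]
grip_width: 0.079
grip_force: 0.0
```

Emit:
{"api": "carry_out", "payload": {"motion": [[[0, 0, 0], 0], [[0, 0, 0], 0], [[0, 0, 0], 0], [[0, 0, 0], 0], [[0, 0, 0], 0], [[0, 0, 0], 0], [[0, 0, 0], 0], [[0, 0, 0], 0]], "hand": 1}}

```text
time_s: 19.2
ee_pos: [0.5305, 0.156, 0.022]
eef_rot: [3.142, -0.0, 3.142]
force: [0.1, 1.4, -0.0]
grip_width: 0.0512
grip_force: 14.7
```

Emit:
{"api": "carry_out", "payload": {"motion": [[[0, 0, -0.08], 0], [[0, 0, -0.2], 0], [[0, 0, -0.4], 0], [[0, 0, -0.55], 0], [[0, -0.05, -0.6], 0], [[-0.03, -0.2, -0.6], 0], [[-0.1, -0.4, -0.6], 0], [[-0.18, -0.6, -0.6], 0], [[-0.24, -0.8, -0.6], 0], [[-0.2525, -0.94, -0.6], 0], [[-0.2525, -1, -0.6], 0], [[-0.2525, -1, -0.6], 0]]}}

```text
time_s: 20.4
ee_pos: [0.5803, -0.0454, 0.1409]
eef_rot: [3.141, -0.002, 3.139]
force: [0.1, 0.4, -0.3]
grip_width: 0.051
grip_force: 14.5
```

Emit:
{"api": "carry_out", "payload": {"motion": [[[0, -0.1, 0], 0], [[0, -0.18, 0], 0], [[0, -0.19, 0], 0], [[0, -0.19, 0.12], 0], [[0, -0.19, 0.26], 0], [[0, -0.19, 0.4], 0], [[0, -0.19, 0.52], 0], [[0, -0.19, 0.58], 0], [[0, -0.19, 0.605], 0], [[0, -0.19, 0.613], 0], [[0, -0.19, 0.613], 0], [[0, -0.19, 0.613], 0]]}}

```text
time_s: 21.6
ee_pos: [0.5815, -0.082, 0.0205]
eef_rot: [-3.141, 0.001, 3.142]
force: [1.4, -0.0, -1.0]
grip_width: 0.0512
grip_force: 14.5
```

Emit:
{"api": "carry_out", "payload": {"motion": [[[0, 0, 0], 0], [[0, 0, 0], 0], [[0, 0, 0], 0], [[0, 0, 0], 0], [[0, 0, 0], 0], [[0, 0, 0], 0], [[0, 0, -0.1], 0], [[0, 0, -0.3], 0], [[0, 0, -0.5], 0], [[0, 0, -0.6], 0], [[0, 0, -0.6], 0], [[0, 0, -0.6], 0]], "hand": -0.6}}

```text
time_s: 22.8
ee_pos: [0.5808, -0.0819, 0.1389]
eef_rot: [3.141, -0.0, 3.142]
force: [-0.2, -0.2, 0.1]
grip_width: 0.0752
grip_force: 0.0
```

Emit:
{"api": "carry_out", "payload": {"motion": [[[0, 0.15, 0], 0], [[0.02, 0.35, 0], 0], [[0.05, 0.55, 0], 0], [[0.1, 0.75, 0], 0], [[0.13, 0.87, 0], 0], [[0.13, 0.893, 0], 0], [[0.13, 0.893, 0], 0], [[0.13, 0.893, 0], 0]]}}

```text
time_s: 23.6
ee_pos: [0.5551, 0.0956, 0.1387]
eef_rot: [-3.141, -0.001, 3.141]
force: [0.7, -0.9, -0.2]
grip_width: 0.0748
grip_force: 0.0
```

```bash
python3 - <<'E'
from h import *
print(ctrl.get_obs()["ee_pos"])
i=camera_info("wrist"); im,d=camera("wrist"); s,_=camera("scene")
cv2.imwrite("pics/s4.png",np.hstack([cv2.resize(s[130:340,150:360],(400,400)),cv2.resize(im,(400,400))]))
for q in H:
    for r in finder.cut_out("wrist",q)[:2]:
        m=r["mask"]&(d>0)
        if r["conf"]<.2 or m.sum()<20: continue
        v,u=np.nonzero(m); P=at_depth(i,np.c_[u,v],d[m]); zt=np.percentile(P[:,2],95)
        T=P[P[:,2]>zt-.005]; c,rad=cv2.minEnclosingCircle(T[:,:2].astype(np.float32))
        print(q,round(r["conf"],2),np.round(r["location"]),zt.round(4),T.mean(0).round(4),np.round(c,4),round(rad,4))
E
```

```text
[0.55506712 0.09560517 0.13873951]
salt_shaker 0.88 [ 78. 159.] 0.0909 [ 0.5167 -0.0786  0.0894] [ 0.5168 -0.0803] 0.0148
salt_shaker 0.86 [307. 307.] 0.0801 [0.6423 0.124  0.1081] [0.5981 0.1212] 0.0732
spice_jar 0.98 [50. 87.] 0.1098 [ 0.4569 -0.0758  0.1088] [ 0.4564 -0.0806] 0.0222
timer 0.91 [ 96. 224.] 0.0547 [ 0.581  -0.0809  0.0533] [ 0.5818 -0.0823] 0.0255
tealight 0.7 [279. 195.] 0.0199 [0.5577 0.0963 0.0184] [0.5553 0.0963] 0.0192
```

View pics/s4.png

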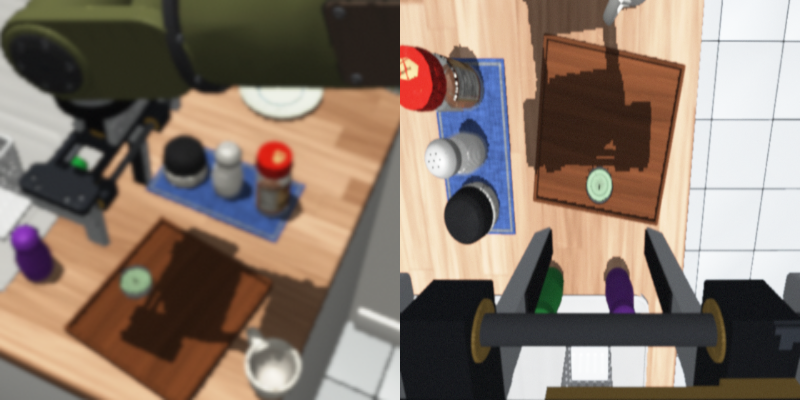

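All three stand on the mat and the tealight is under the gripper. Picking the tealight.

Emit:
{"api": "carry_out", "payload": {"motion": [[[0, 0, 0.1], 0], [[0, 0, 0.25], 0], [[0, 0, 0.4], 0], [[0, 0, 0.52], 0], [[0, 0, 0.6], 0], [[0, 0, 0.635], 0], [[0, 0, 0.652], 0], [[0, 0, 0.652], 0], [[0, 0, 0.652], 0], [[0, 0, 0.652], 0]], "hand": -0.25}}

```text
time_s: 24.9
ee_pos: [0.5554, 0.0966, 0.0098]
eef_rot: [3.141, 0.001, 3.142]
force: [0.1, 0.6, 0.4]
grip_width: 0.0588
grip_force: 0.0
```

Emit:
{"api": "carry_out", "payload": {"motion": [[[0, 0, 0], 0], [[0, 0, 0], 0], [[0, 0, 0], 0], [[0, 0, 0], 0], [[0, 0, 0], 0], [[0, 0, 0], 0], [[0, 0, 0], 0], [[0, 0, 0], 0]], "hand": 1, "force": 12}}

```text
time_s: 25.7
ee_pos: [0.555, 0.0966, 0.009]
eef_rot: [-3.142, -0.0, 3.142]
force: [0.4, -0.2, -0.3]
grip_width: 0.0009
grip_force: 0.0
```

```bash
python3 - <<'E'
from h import *
im,d=camera("wrist"); s,_=camera("scene"); print(ctrl.get_obs()["grip_width"])
cv2.imwrite("pics/s5.png",np.hstack([cv2.resize(s[220:350,160:290],(400,400)),cv2.resize(im[130:340,180:390],(400,400))]))
E
```

```text
0.0008075533855052294
```

View pics/s5.png

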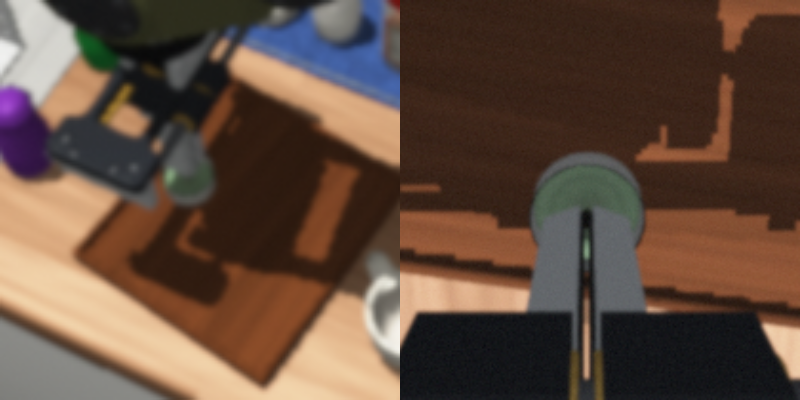

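The picture shows the closed tips seeming to lie over the middle of the tealight. I'll check the geometry with depth.

```bash
python3 - <<'E'
from h import *
i=camera_info("wrist"); im,d=camera("wrist")
hsv=cv2.cvtColor(im,cv2.COLOR_BGR2HSV); 
r=finder.cut_out("wrist","tealight")
for x in r[:2]:
    m=x["mask"]&(d>0); v,u=np.nonzero(m); P=at_depth(i,np.c_[u,v],d[m]); print(x["conf"],x["location"],P.min(0).round(4),P.max(0).round(4),P.mean(0).round(4))
def row(i,d,u,vs):
    for v in vs: print((u,v),at_depth(i,[[u,v]],d[v,u])[0].round(4))
for v in range(205,290,5):
    print(v,*[at_depth(i,[[u,v]],d[v,u])[0].round(3) for u in (275,288,300)])
im,d=camera("scene"); i=camera_info("scene")
print([ (x["conf"],x["location"],at_z(i,[x["location"]],.021).round(3)) for x in finder.cut_out("scene","tealight")[:2]])
E
```

```text
0.93 [277.4, 231.3] [0.5363 0.0774 0.0046] [0.5677 0.1168 0.0443] [0.5483 0.0967 0.0137]
205 [0.534 0.095 0.006] [0.534 0.103 0.006] [0.534 0.111 0.006]
210 [0.537 0.095 0.008] [0.538 0.103 0.005] [0.538 0.111 0.004]
215 [0.537 0.095 0.019] [0.537 0.103 0.017] [0.541 0.111 0.005]
220 [0.541 0.095 0.015] [0.542 0.103 0.014] [0.543 0.111 0.009]
225 [0.546 0.095 0.012] [0.545 0.103 0.013] [0.542 0.11  0.022]
230 [0.549 0.095 0.012] [0.549 0.103 0.011] [0.548 0.111 0.014]
235 [0.553 0.095 0.012] [0.552 0.103 0.013] [0.552 0.111 0.014]
240 [0.548 0.095 0.033] [0.546 0.102 0.037] [0.555 0.111 0.014]
245 [0.547 0.095 0.041] [0.546 0.102 0.044] [0.559 0.111 0.013]
250 [0.548 0.095 0.047] [0.546 0.102 0.051] [0.546 0.108 0.052]
255 [0.548 0.095 0.054] [0.546 0.102 0.058] [0.546 0.108 0.057]
260 [0.548 0.095 0.06 ] [0.546 0.101 0.063] [0.546 0.107 0.064]
265 [0.548 0.095 0.066] [0.547 0.101 0.069] [0.547 0.107 0.068]
270 [0.548 0.095 0.072] [0.546 0.101 0.074] [0.546 0.107 0.075]
275 [0.548 0.095 0.076] [0.547 0.101 0.078] [0.547 0.106 0.079]
280 [0.548 0.095 0.081] [0.547 0.101 0.083] [0.546 0.106 0.084]
285 [0.548 0.095 0.086] [0.546 0.101 0.088] [0.546 0.106 0.088]
[(0.54, [222.9, 277.0], array([[0.55 , 0.097, 0.021]]))]
```

Tealight is untouched: rim at about 20 mm, wax at about 13 mm. The visible finger ends sit around z≈0.03, though, well above the commanded TCP. I'll raise and measure the real tips.

Emit:
{"api": "carry_out", "payload": {"motion": [[[0, 0, -0.1], 0], [[0, 0, -0.3], 0], [[0, 0, -0.45], 0], [[0, 0, -0.45], 0], [[0, 0, -0.45], 0], [[0, 0, -0.45], 0]], "hand": -0.25}}

```text
time_s: 26.6
ee_pos: [0.5544, 0.0965, 0.0978]
eef_rot: [-3.141, -0.002, 3.141]
force: [0.2, 0.2, -0.6]
grip_width: 0.0449
grip_force: 0.0
```

```bash
python3 - <<'E'
from h import *
e=ctrl.get_obs(); print(e["ee_pos"],e["grip_width"],e["force"])
for n in ("wrist","scene"):
    im,d=camera(n); i=camera_info(n)
    v,u=np.mgrid[0:420,0:560]; m=d>0
    P=at_depth(i,np.c_[u[m],v[m]],d[m]); k=(abs(P[:,0]-e["ee_pos"][0])<.03)&(abs(P[:,1]-e["ee_pos"][1])<.06)&(P[:,2]>.03)&(P[:,2]<.2)
    Q=P[k]; print(n,len(Q),np.histogram(Q[:,2],bins=np.arange(.03,.2,.005)))
    z=Q[:,2]; L=Q[z<np.percentile(z,1)+.006] if len(Q) else Q; print(L[:12].round(3))
    if n=="wrist": cv2.imwrite("pics/w6.png",im)
    r=[x for x in finder.cut_out(n,"tealight")][:1]
    print([(x["conf"],x["location"],at_z(i,[x["location"]],.015).round(4)) for x in r])
E
```

```text
[0.55437437 0.09652931 0.09779783] 0.044861952122401474 [ 0.21621616  0.20905    -0.63653389]
wrist 5891 (array([  0,   0,   0,   0,   0,   0,   0,   0,   0,   0,   0,   0,   0,
         0,   0,   0,   0,   0,  79, 167, 227, 237, 257, 274, 326, 331,
       366, 425, 454, 505, 548, 576, 665]), array([0.03 , 0.035, 0.04 , 0.045, 0.05 , 0.055, 0.06 , 0.065, 0.07 ,
       0.075, 0.08 , 0.085, 0.09 , 0.095, 0.1  , 0.105, 0.11 , 0.115,
       0.12 , 0.125, 0.13 , 0.135, 0.14 , 0.145, 0.15 , 0.155, 0.16 ,
       0.165, 0.17 , 0.175, 0.18 , 0.185, 0.19 , 0.195]))
[[0.546 0.07  0.122]
 [0.546 0.071 0.121]
 [0.546 0.072 0.122]
 [0.546 0.072 0.121]
 [0.546 0.12  0.121]
 [0.546 0.121 0.121]
 [0.546 0.121 0.122]
 [0.546 0.122 0.122]
 [0.546 0.069 0.123]
 [0.545 0.07  0.124]
 [0.546 0.07  0.124]
 [0.545 0.071 0.125]]
[(0.82, [277.1, 208.4], array([[0.5581, 0.0957, 0.015 ]]))]
scene 287 (array([ 0,  0,  0,  0,  0,  0,  0,  0,  0,  0,  0,  0,  0,  0,  0,  0,  0,
        0,  2, 17, 23, 19, 28, 23, 25, 24, 24, 15, 19, 21, 20, 13, 11]), array([0.03 , 0.035, 0.04 , 0.045, 0.05 , 0.055, 0.06 , 0.065, 0.07 ,
       0.075, 0.08 , 0.085, 0.09 , 0.095, 0.1  , 0.105, 0.11 , 0.115,
       0.12 , 0.125, 0.13 , 0.135, 0.14 , 0.145, 0.15 , 0.155, 0.16 ,
       0.165, 0.17 , 0.175, 0.18 , 0.185, 0.19 , 0.195]))
[[0.546 0.061 0.13 ]
 [0.561 0.069 0.126]
 [0.558 0.07  0.13 ]
 [0.557 0.068 0.128]
 [0.545 0.062 0.128]
 [0.558 0.07  0.127]
 [0.556 0.069 0.126]
 [0.555 0.068 0.125]
 [0.551 0.069 0.129]
 [0.548 0.069 0.131]
 [0.547 0.067 0.129]
 [0.545 0.067 0.13 ]]
[(0.64, [219.5, 278.2], array([[0.5575, 0.0999, 0.015 ]]))]
```

View pics/w6.png

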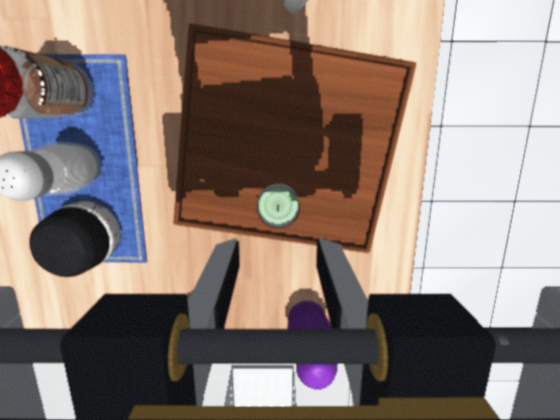

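Wrist view: the tealight is at (278,206) between the open fingers. Depth puts the finger ends about 22 mm above the reported TCP, so I need to go about 22 mm deeper, watching the force.

Emit:
{"api": "carry_out", "payload": {"motion": [[[0, 0, 0.1], 0], [[0, 0, 0.25], 0], [[0, 0, 0.4], 0], [[0, 0, 0.48], 0], [[0, 0, 0.51], 0], [[0, 0, 0.53], 0], [[0, 0, 0.54], 0], [[0, 0, 0.54], 0], [[0, 0, 0.54], 0]], "hand": -0.25}}

```text
time_s: 27.7
ee_pos: [0.5554, 0.0966, -0.0083]
eef_rot: [3.141, 0.001, 3.142]
force: [0.4, 0.0, -0.2]
grip_width: 0.0586
grip_force: 0.0
```

Emit:
{"api": "carry_out", "payload": {"motion": [[[0, 0, 0.01], 0], [[0, 0, 0.01], 0], [[0, 0, 0.01], 0], [[0, 0, 0.01], 0]]}}

```text
time_s: 28.1
ee_pos: [0.555, 0.0966, -0.0109]
eef_rot: [3.142, 0.0, 3.142]
force: [-0.7, 0.9, 0.1]
grip_width: 0.0589
grip_force: 0.0
```

Emit:
{"api": "carry_out", "payload": {"motion": [[[0, 0, 0], 0], [[0, 0, 0], 0], [[0, 0, 0], 0], [[0, 0, 0], 0], [[0, 0, 0], 0], [[0, 0, 0], 0]], "hand": 1}}

```text
time_s: 28.7
ee_pos: [0.555, 0.0966, -0.011]
eef_rot: [-3.142, -0.0, 3.142]
force: [0.0, -0.0, -0.1]
grip_width: 0.0365
grip_force: 12.0
```

Grip of 36.5 mm: the tealight is held. To the saucer.

Emit:
{"api": "carry_out", "payload": {"motion": [[[0, 0, -0.06], 0], [[0, 0, -0.2], 0], [[0, 0, -0.4], 0], [[0, 0, -0.6], 0], [[0, 0, -0.75], 0], [[0, -0.05, -0.8], 0], [[0, -0.2, -0.8], 0], [[0.05, -0.4, -0.8], 0], [[0.1, -0.6, -0.8], 0], [[0.14, -0.8, -0.8], 0], [[0.148, -1, -0.8], 0]]}}

```text
time_s: 29.8
ee_pos: [0.524, -0.1053, 0.1486]
eef_rot: [3.141, -0.001, 3.141]
force: [0.6, 0.4, 0.8]
grip_width: 0.0366
grip_force: 12.0
```

Emit:
{"api": "carry_out", "payload": {"motion": [[[0, -0.15, 0], 0], [[0, -0.35, 0], 0], [[0, -0.55, 0], 0], [[0, -0.72, 0], 0], [[0, -0.83, 0], 0], [[0, -0.8665, 0], 0], [[0, -0.8665, 0.15], 0], [[0, -0.8665, 0.3], 0], [[0, -0.8665, 0.3], 0], [[0, -0.8665, 0.3], 0]]}}

```text
time_s: 30.8
ee_pos: [0.5254, -0.2763, 0.0896]
eef_rot: [3.141, -0.0, -3.141]
force: [0.8, -0.6, 0.7]
grip_width: 0.0362
grip_force: 12.0
```

```bash
python3 - <<'E'
from h import *
e=ctrl.get_obs(); print(e["ee_pos"],e["grip_width"])
i=camera_info("wrist"); im,d=camera("wrist"); cv2.imwrite("pics/w7.png",im)
for q,z in (("saucer",.012),("tealight",.1)):
    for r in finder.cut_out("wrist",q)[:1]:
        v,u=np.nonzero(r["mask"]); P=at_z(i,np.c_[u,v],z)[:,:2].astype(np.float32); print(q,r["conf"],r["location"],cv2.minEnclosingCircle(P),cv2.fitEllipse(cv2.convexHull(P)))
        m=r["mask"]&(d>0); v,u=np.nonzero(m); D=at_depth(i,np.c_[u,v],d[m]); print(D.mean(0),D.min(0),D.max(0))
E
```

```text
[ 0.52541045 -0.27626122  0.08957751] 0.036243783806350696
saucer 0.61 [280.0, 190.5] ((0.5253527760505676, -0.27726563811302185), 0.06256099045276642) ((0.5243976712226868, -0.27702972292900085), (0.12165498733520508, 0.12412316352128983), 174.15478515625)
[ 0.51199411 -0.277065    0.00690801] [ 0.46427633 -0.34208347 -0.00286631] [ 0.56146668 -0.21237227  0.11996274]
tealight 0.59 [278.3, 258.1] ((0.5331009030342102, -0.27720075845718384), 0.023901069536805153) ((0.5333014726638794, -0.2767139971256256), (0.04245088994503021, 0.047835707664489746), 90.99846649169922)
[ 0.52665507 -0.27665109  0.11374817] [ 0.50671138 -0.30639782 -0.00169248] [ 0.60731733 -0.24818124  0.12285336]
```

View pics/w7.png

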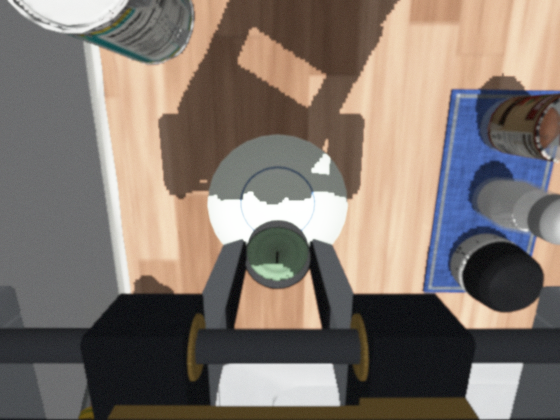

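The tealight is held at (278,255), centred over the saucer at (278,200). Lowering it.

Emit:
{"api": "carry_out", "payload": {"motion": [[[0, 0, 0.1], 0], [[0, 0, 0.22], 0], [[0, 0, 0.34], 0], [[0, 0, 0.43], 0], [[0, 0, 0.48], 0], [[0, 0, 0.5], 0], [[0, 0, 0.504], 0], [[0, 0, 0.504], 0], [[0, 0, 0.504], 0], [[0, 0, 0.504], 0], [[0, 0, 0.504], 0]]}}

```text
time_s: 32.05
ee_pos: [0.5255, -0.2768, -0.0114]
eef_rot: [-3.141, 0.0, 3.142]
force: [-0.6, -0.1, -0.1]
grip_width: 0.0367
grip_force: 12.0
```

Emit:
{"api": "carry_out", "payload": {"motion": [[[0, 0, 0], 0], [[0, 0, 0], 0], [[0, 0, 0], 0], [[0, 0, 0], 0], [[0, 0, -0.05], 0], [[0, 0, -0.2], 0], [[0, 0, -0.4], 0], [[0, 0, -0.6], 0], [[0, 0, -0.75], 0], [[0, 0, -0.8], 0], [[0, 0, -0.8], 0], [[0, 0, -0.8], 0]], "hand": -0.15}}

```text
time_s: 33.25
ee_pos: [0.5249, -0.2764, 0.1468]
eef_rot: [3.141, -0.002, 3.142]
force: [-0.1, 0.2, -1.0]
grip_width: 0.0542
grip_force: 0.0
```

```bash
python3 - <<'E'
from h import *
e=ctrl.get_obs(); print(e["ee_pos"],e["grip_width"])
i=camera_info("wrist"); im,d=camera("wrist"); cv2.imwrite("pics/w8.png",im)
for q,z in (("saucer",.012),("tealight",.02)):
    for r in finder.cut_out("wrist",q)[:1]:
        v,u=np.nonzero(r["mask"]); P=at_z(i,np.c_[u,v],z)[:,:2].astype(np.float32); print(q,r["conf"],r["location"],cv2.minEnclosingCircle(P),cv2.fitEllipse(cv2.convexHull(P)))
for q in ("timer","salt_shaker","spice_jar"):
  for r in finder.cut_out("wrist",q)[:1]:
    m=r["mask"]&(d>0); v,u=np.nonzero(m); P=at_depth(i,np.c_[u,v],d[m]); zt=np.percentile(P[:,2],95); T=P[P[:,2]>zt-.005]
    print(q,r["conf"],zt,cv2.minEnclosingCircle(T[:,:2].astype(np.float32)))
E
```

```text
[ 0.52487119 -0.27638839  0.14676575] 0.05420143067825041
saucer 0.69 [279.7, 173.5] ((0.5250555276870728, -0.2769274413585663), 0.06209961697459221) ((0.5249793529510498, -0.2769765853881836), (0.12268275767564774, 0.1233796700835228), 151.2119903564453)
tealight 0.8 [276.7, 193.7] ((0.5241120457649231, -0.2767711579799652), 0.020414428785443306) ((0.5244590044021606, -0.27726468443870544), (0.03768981993198395, 0.04040371999144554), 85.37505340576172)
timer 0.83 0.05435425877391134 ((0.5819146633148193, -0.08454615622758865), 0.025755243375897408)
salt_shaker 0.97 0.03376226291337628 ((0.6682357788085938, 0.0038491589948534966), 0.010898873209953308)
spice_jar 0.74 0.10952194946731045 ((0.4562631845474243, -0.08347247540950775), 0.022076822817325592)
```

Tealight is within 1 mm of the saucer's centre. Timer back first.

Emit:
{"api": "carry_out", "payload": {"motion": [[[0, 0.15, 0], 0], [[-0.05, 0.35, 0], 0], [[-0.13, 0.55, 0], 0], [[-0.2, 0.75, 0], 0], [[-0.26, 0.93, 0], 0], [[-0.278, 0.9735, 0], 0], [[-0.278, 0.9735, 0], 0], [[-0.278, 0.9735, 0], 0]], "hand": -0.6}}

```text
time_s: 34.35
ee_pos: [0.5807, -0.0829, 0.148]
eef_rot: [-3.141, -0.0, 3.141]
force: [0.4, 0.1, 0.2]
grip_width: 0.0752
grip_force: 0.0
```

Emit:
{"api": "carry_out", "payload": {"motion": [[[0, 0, 0.1], 0], [[0, 0, 0.25], 0], [[0, 0, 0.4], 0], [[0, 0, 0.54], 0], [[0, 0, 0.62], 0], [[0, 0, 0.644], 0], [[0, 0, 0.644], 0], [[0, 0, 0.644], 0], [[0, 0, 0.644], 0]]}}

```text
time_s: 35.25
ee_pos: [0.5815, -0.0824, 0.0206]
eef_rot: [-3.141, 0.002, 3.141]
force: [0.5, -0.6, 0.5]
grip_width: 0.0752
grip_force: 0.0
```

Emit:
{"api": "carry_out", "payload": {"motion": [[[0, 0, 0], 0], [[0, 0, 0], 0], [[0, 0, 0], 0], [[0, 0, 0], 0], [[0, 0, 0], 0], [[0, 0, 0], 0]], "hand": 1, "force": 15}}

```text
time_s: 35.85
ee_pos: [0.5811, -0.082, 0.0196]
eef_rot: [-3.142, 0.0, -3.142]
force: [-0.4, -0.5, 1.0]
grip_width: 0.0509
grip_force: 14.8
```

Emit:
{"api": "carry_out", "payload": {"motion": [[[0, 0, -0.08], 0], [[0, 0, -0.2], 0], [[0, 0, -0.4], 0], [[0, 0, -0.58], 0], [[0, 0.05, -0.65], 0], [[0.03, 0.2, -0.65], 0], [[0.1, 0.4, -0.65], 0], [[0.18, 0.6, -0.65], 0], [[0.24, 0.8, -0.65], 0], [[0.2525, 0.94, -0.65], 0], [[0.2525, 1, -0.65], 0], [[0.2525, 1, -0.65], 0]]}}

```text
time_s: 37.05
ee_pos: [0.5301, 0.1192, 0.1486]
eef_rot: [-3.141, -0.001, -3.14]
force: [0.3, -0.5, -1.6]
grip_width: 0.0509
grip_force: 14.5
```

Emit:
{"api": "carry_out", "payload": {"motion": [[[0, 0.1, 0], 0], [[0, 0.18, 0], 0], [[0, 0.19, 0], 0], [[0, 0.19, 0.14], 0], [[0, 0.19, 0.28], 0], [[0, 0.19, 0.42], 0], [[0, 0.19, 0.54], 0], [[0, 0.19, 0.6], 0], [[0, 0.19, 0.625], 0], [[0, 0.19, 0.635], 0], [[0, 0.19, 0.635], 0], [[0, 0.19, 0.635], 0]]}}

```text
time_s: 38.25
ee_pos: [0.531, 0.1561, 0.0234]
eef_rot: [3.141, 0.001, -3.142]
force: [0.4, -0.5, -1.4]
grip_width: 0.0508
grip_force: 14.6
```

Emit:
{"api": "carry_out", "payload": {"motion": [[[0, 0, 0], 0], [[0, 0, 0], 0], [[0, 0, 0], 0], [[0, 0, 0], 0], [[0, 0, 0], 0], [[0, 0, 0], 0], [[0, 0, -0.1], 0], [[0, 0, -0.3], 0], [[0, 0, -0.5], 0], [[0, 0, -0.65], 0], [[0, 0, -0.65], 0], [[0, 0, -0.65], 0]], "hand": -0.6}}

```text
time_s: 39.45
ee_pos: [0.5305, 0.156, 0.1524]
eef_rot: [3.141, 0.001, 3.142]
force: [-0.0, 0.3, -0.9]
grip_width: 0.0752
grip_force: 0.0
```

Emit:
{"api": "carry_out", "payload": {"motion": [[[0, -0.15, 0], 0], [[0.02, -0.35, 0], 0], [[0.04, -0.55, 0], 0], [[0.06, -0.75, 0], 0], [[0.0675, -0.95, 0], 0], [[0.0675, -1, 0], 0], [[0.0675, -1, 0], 0]], "hand": -0.45}}

```text
time_s: 40.15
ee_pos: [0.5165, -0.0449, 0.1512]
eef_rot: [3.141, -0.002, 3.139]
force: [0.1, 0.2, -0.0]
grip_width: 0.0679
grip_force: 0.0
```

Emit:
{"api": "carry_out", "payload": {"motion": [[[0, -0.1, 0], 0], [[0, -0.19, 0], 0], [[0, -0.19, 0], 0], [[0, -0.19, 0.1], 0], [[0, -0.19, 0.25], 0], [[0, -0.19, 0.4], 0], [[0, -0.19, 0.55], 0], [[0, -0.19, 0.63], 0], [[0, -0.19, 0.65], 0], [[0, -0.19, 0.65], 0], [[0, -0.19, 0.65], 0], [[0, -0.19, 0.65], 0]]}}

```text
time_s: 41.35
ee_pos: [0.5176, -0.0818, 0.0234]
eef_rot: [-3.141, 0.002, -3.141]
force: [-0.4, -0.2, -0.5]
grip_width: 0.0683
grip_force: 0.0
```

Emit:
{"api": "carry_out", "payload": {"motion": [[[0, 0, 0], 0], [[0, 0, 0], 0], [[0, 0, 0], 0], [[0, 0, 0], 0], [[0, 0, 0], 0], [[0, 0, 0], 0]], "hand": 1}}

```text
time_s: 41.95
ee_pos: [0.517, -0.082, 0.0225]
eef_rot: [-3.142, 0.0, 3.142]
force: [0.2, -0.3, 0.0]
grip_width: 0.037
grip_force: 14.8
```

Emit:
{"api": "carry_out", "payload": {"motion": [[[0, 0, -0.08], 0], [[0, 0, -0.2], 0], [[0, 0, -0.4], 0], [[0, 0, -0.58], 0], [[0, 0.05, -0.65], 0], [[0.03, 0.2, -0.65], 0], [[0.1, 0.4, -0.65], 0], [[0.2, 0.6, -0.65], 0], [[0.27, 0.8, -0.65], 0], [[0.291, 0.94, -0.65], 0], [[0.291, 0.98, -0.65], 0], [[0.291, 0.98, -0.65], 0]]}}

```text
time_s: 43.15
ee_pos: [0.4585, 0.1148, 0.1517]
eef_rot: [-3.141, -0.001, -3.14]
force: [0.3, 0.9, -0.7]
grip_width: 0.0371
grip_force: 14.7
```

Emit:
{"api": "carry_out", "payload": {"motion": [[[0, 0, 0], 0], [[0, 0, 0.14], 0], [[0, 0, 0.28], 0], [[0, 0, 0.42], 0], [[0, 0, 0.54], 0], [[0, 0, 0.6], 0], [[0, 0, 0.625], 0], [[0, 0, 0.635], 0], [[0, 0, 0.635], 0], [[0, 0, 0.635], 0], [[0, 0, 0.635], 0], [[0, 0, 0.635], 0]]}}

```text
time_s: 44.35
ee_pos: [0.459, 0.1141, 0.0259]
eef_rot: [3.141, 0.001, -3.142]
force: [-0.8, 0.1, -0.6]
grip_width: 0.0372
grip_force: 14.7
```

Emit:
{"api": "carry_out", "payload": {"motion": [[[0, 0, 0], 0], [[0, 0, 0], 0], [[0, 0, 0], 0], [[0, 0, 0], 0], [[0, 0, 0], 0], [[0, 0, 0], 0], [[0, 0, -0.1], 0], [[0, 0, -0.3], 0], [[0, 0, -0.5], 0], [[0, 0, -0.65], 0], [[0, 0, -0.65], 0], [[0, 0, -0.65], 0]], "hand": -0.45}}

```text
time_s: 45.55
ee_pos: [0.4588, 0.114, 0.1554]
eef_rot: [3.141, 0.001, 3.142]
force: [-0.7, 0.0, 0.1]
grip_width: 0.068
grip_force: 0.0
```

Emit:
{"api": "carry_out", "payload": {"motion": [[[0, -0.15, 0], 0], [[0, -0.35, 0], 0], [[0, -0.55, 0], 0], [[0.019, -0.75, 0], 0], [[0.019, -0.92, 0], 0], [[0.019, -0.98, 0], 0], [[0.019, -0.98, 0], 0], [[0.019, -0.98, 0], 0], [[0.019, -0.98, 0], 0]]}}

```text
time_s: 46.45
ee_pos: [0.455, -0.0808, 0.1552]
eef_rot: [3.141, -0.0, -3.14]
force: [-0.3, 0.0, 0.2]
grip_width: 0.0681
grip_force: 0.0
```

Emit:
{"api": "carry_out", "payload": {"motion": [[[0, 0, 0.1], 0], [[0, 0, 0.25], 0], [[0, 0, 0.4], 0], [[0, 0, 0.52], 0], [[0, 0, 0.59], 0], [[0, 0, 0.607], 0], [[0, 0, 0.607], 0], [[0, 0, 0.607], 0], [[0, 0, 0.607], 0]]}}

```text
time_s: 47.35
ee_pos: [0.4555, -0.0819, 0.0349]
eef_rot: [-3.141, 0.001, -3.141]
force: [0.1, 0.7, 0.4]
grip_width: 0.0679
grip_force: 0.0
```

Emit:
{"api": "carry_out", "payload": {"motion": [[[0, 0, 0], 0], [[0, 0, 0], 0], [[0, 0, 0], 0], [[0, 0, 0], 0], [[0, 0, 0], 0], [[0, 0, 0], 0]], "hand": 1}}

```text
time_s: 47.95
ee_pos: [0.4551, -0.082, 0.0342]
eef_rot: [-3.142, 0.0, 3.142]
force: [0.2, -0.7, 2.7]
grip_width: 0.0442
grip_force: 15.0
```

Emit:
{"api": "carry_out", "payload": {"motion": [[[0, 0, -0.08], 0], [[0, 0, -0.2], 0], [[0, 0, -0.4], 0], [[0, 0, -0.58], 0], [[0, 0.05, -0.65], 0], [[-0.05, 0.15, -0.65], 0], [[-0.13, 0.3, -0.65], 0], [[-0.22, 0.45, -0.65], 0], [[-0.28, 0.59, -0.65], 0], [[-0.296, 0.643, -0.65], 0], [[-0.296, 0.643, -0.65], 0], [[-0.296, 0.643, -0.65], 0]]}}

```text
time_s: 49.15
ee_pos: [0.5138, 0.046, 0.1639]
eef_rot: [-3.141, -0.001, 3.142]
force: [0.2, 0.2, -0.7]
grip_width: 0.0445
grip_force: 15.0
```

Emit:
{"api": "carry_out", "payload": {"motion": [[[0, 0, 0], 0], [[0, 0, 0.14], 0], [[0, 0, 0.28], 0], [[0, 0, 0.42], 0], [[0, 0, 0.54], 0], [[0, 0, 0.6], 0], [[0, 0, 0.622], 0], [[0, 0, 0.634], 0], [[0, 0, 0.634], 0], [[0, 0, 0.634], 0], [[0, 0, 0.634], 0], [[0, 0, 0.634], 0]]}}

```text
time_s: 50.35
ee_pos: [0.5144, 0.0467, 0.0377]
eef_rot: [-3.142, 0.001, -3.141]
force: [-0.0, 0.4, -0.6]
grip_width: 0.0443
grip_force: 15.0
```

Emit:
{"api": "carry_out", "payload": {"motion": [[[0, 0, 0], 0], [[0, 0, 0], 0], [[0, 0, 0], 0], [[0, 0, 0], 0], [[0, 0, 0], 0], [[0, 0, 0], 0], [[0, 0, -0.1], 0], [[0, 0, -0.3], 0], [[0, 0, -0.5], 0], [[0, 0, -0.7], 0], [[0, 0, -0.8], 0], [[0, 0, -0.8], 0]], "hand": -0.45}}

```text
time_s: 51.55
ee_pos: [0.5153, 0.0466, 0.2001]
eef_rot: [3.142, 0.005, 3.142]
force: [-0.4, 0.0, -0.8]
grip_width: 0.0683
grip_force: 0.0
```

Emit:
{"api": "carry_out", "payload": {"motion": [[[0, 0.1, -0.2], 0], [[0, 0.3, -0.4], 0], [[0, 0.5, -0.4], 0], [[0, 0.7, -0.4], 0], [[0, 0.9, -0.4], 0], [[0, 1, -0.4], 0], [[0, 1, -0.4], 0], [[0, 1, -0.4], 0]]}}

```text
time_s: 52.35
ee_pos: [0.514, 0.2464, 0.2759]
eef_rot: [-3.141, -0.002, -3.141]
force: [0.0, 0.1, -0.1]
grip_width: 0.068
grip_force: 0.0
```

Emit:
{"api": "carry_out", "payload": {"motion": [[[0, 0.15, 0], 0], [[0.2, 0.35, 0], 0], [[0.4, 0.55, 0], 0], [[0.6, 0.75, 0], 0], [[0.8, 0.95, 0], 0], [[0.9, 1, 0], 0], [[0.9, 1, 0], 0], [[0.9, 1, 0], 0]]}}

```text
time_s: 53.15
ee_pos: [0.3343, 0.4461, 0.277]
eef_rot: [-3.141, 0.0, -3.141]
force: [0.5, 0.7, -0.2]
grip_width: 0.068
grip_force: 0.0
```

```bash
python3 - <<'E'
from h import *
import json
b=json.load(open("base.json"))
near=dict(salt_shaker=(.459,.113),spice_jar=(.514,.047),timer=(.53,.155))
o=measure(list(near),near,img="end")
for q in o:
    for n in o[q]:
        print(q,n,o[q][n]); print("   diff mm",((np.array(o[q][n][0])-b[q][n][0])*1e3).round(1),((np.array(o[q][n][1])-b[q][n][1])*1e3).round(1))
# image registration against the start, patch round each thing
for n in("top","scene"):
    B=cv2.cvtColor(np.load(f"base_{n}.npy"),cv2.COLOR_BGR2GRAY); I=cv2.imread(f"pics/{n}end.png",0)
    for q in near:
        u,v=b[q][n][4]; s=16
        print(n,q,cv2.phaseCorrelate(np.float32(B[v-s:v+s,u-s:u+s]),np.float32(I[v-s:v+s,u-s:u+s]),cv2.createHanningWindow((2*s,2*s),cv2.CV_32F)))
a=cv2.imread("pics/topend.png")[120:310,140:430]; c=cv2.imread("pics/sceneend.png")[100:370,110:400]
cv2.imwrite("pics/end.png",np.hstack([cv2.resize(a,(400,400)),cv2.resize(c,(400,400))]))
E
```

```text
salt_shaker top ([0.4589, 0.1142], [0.4594, 0.1146], 0.0142, np.float64(0.0945), [189, 241])
   diff mm [0.2 0.6] [0.3 1.2]
spice_jar top ([0.5146, 0.0459], [0.5148, 0.0463], 0.0217, np.float64(0.1139), [209, 217])
   diff mm [ 0.  -0.4] [ 0.  -0.2]
spice_jar scene ([0.5134, 0.0476], [0.5141, 0.0453], 0.0232, np.float64(0.1143), [246, 256])
   diff mm [ 0.4 -0.5] [ 1.2 -1.9]
timer top ([0.5317, 0.1538], [0.5317, 0.1529], 0.026, np.float64(0.0584), [171, 211])
   diff mm [ 0.8 -1.7] [ 1.  -2.4]
top salt_shaker ((-0.20967292038298524, -0.29794212872624115), 1.0392329217866063)
top spice_jar ((0.022004606832549456, -0.09386633171232361), 0.8341094325296581)
top timer ((0.34400328264634794, -0.18415845455552216), 0.9494941597804427)
scene salt_shaker ((-5.576866235768907, -1.6039693530691537), 0.3889202973805368)
scene spice_jar ((-0.17727616122375522, -0.1823569043867117), 0.8171061233151704)
scene timer ((-0.8860471891160131, -1.400797704141251), 0.2976767960935831)
```

View pics/end.png

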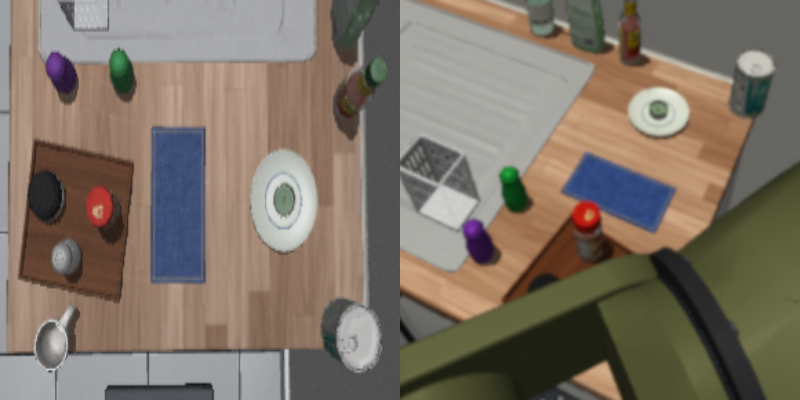

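Everything is back within about 1 mm of its start by image registration. The tealight at (284,200) is in the saucer's ring, all are upright and the bystanders haven't moved.

```bash
python3 -c "
from station import ctrl
print(ctrl.hand_in())"
```

```text
the job is handed in; nothing more can be done
None
```

The job is handed in at about 53 s: the tealight is in the middle of the saucer (within about 1 mm), and the salt shaker, spice jar and timer are upright in the tray, each about 1 mm or less from its start by image matching, with the cup, sauce bottle and tin untouched; the first grasp at the tealight closed above it without moving it, and the second, deeper one held.

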